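# Faceplate out over the shelf edge

## Task

Two bare aluminium plates lie on the low dark rack shelf. With the fingertips, push the larger one (with the three big connector holes) away from the robot until it sticks out 30 mm past the shelf's far edge, square to that edge, so that screws can be put into its front row of holes from beneath. Only slide it, never pick it up or tip it; leave it lying flat on the shelf, and leave everything else where it is.

Things in the scene. Friction and masses are not known exactly. Their poses are not given: they have to be found in the camera images.
- shelf: low dark steel rack shelf, fixed on the bench, 250 (x) x 440 (y) mm, flat top 44 mm above the bench, no raised rim on any side; origin on the bench under its centre; x points away from the robot, across the far edge, y along that edge; turned up to 15 degrees
- shelf_edge (a point): middle of the shelf's far long edge, on its top surface (125 mm in +x from the shelf's centre, 44 mm above the bench); axes as the shelf's: x points straight out over the edge, y along it
- plate: the plate to push: loose bare aluminium faceplate, 90 (x) x 120 (y) x 6 mm thick, about 0.17 kg, lying flat on the shelf, three black 23 mm connector holes across its middle and a row of four small screw holes near its front (far) long side; origin at the centre of its underside, x towards its front side; it starts wholly on the shelf, 10 to 85 mm short of the far edge, askew up to about 17 degrees to the shelf, on the left or right half; free shelf top behind it
- plate_front (a point): middle of the plate's front (far) long side, on its upper face, 45 mm in +x from the plate's origin, 6 mm above its underside; its x in the frame of shelf_edge is the overhang
- blank: the smaller plain aluminium plate, 44 (x) x 120 (y) x 6 mm, two small holes, on the other half of the shelf, at least 25 mm from the larger plate; origin at the centre of its underside; a bystander, loose
- jar: small glass jar with a black lid, 32 mm across, 45 mm high, at the near left corner of the shelf; origin under its centre; a bystander, loose
- jack: small white socket module, 22 x 18 x 30 mm high, near the middle of the shelf's near side; origin under its centre; a bystander, loose
- screwdriver: screwdriver lying on the bench to the right of the shelf; origin under it, x towards the tip; a bystander, loose
- tape: black ring, a 90 mm roll 19 mm high, on the bench to the left; origin under its centre; a bystander, loose
- mug: white mug, 80 mm across, 90 mm high, on the bench to the right; origin under its centre; a bystander, loose
- adapter: black power adapter block, 85 x 50 x 32 mm, on the bench to the left; origin under its centre; a bystander, loose

How it is judged:
By the outcome, as a careful person would: the job done as asked, in the order asked, and still so for the second after the job is handed in, with the robot touching nothing.
It also fails if it takes over 42 s, if anything falls off the work surface, if the arm or the gripper's body presses on something with over 40 N, if the wrist force passes 120 N, or if a joint passes its speed limit or range.

## Robot

A 7-joint arm with a two-finger parallel gripper is mounted at the origin on the work surface. World frame = base frame: x ahead of the robot, y to its left, z up, the work surface at z = 0. Lengths are in m, angles in rad, forces in N, time in s.
With the tool pointing down it reaches from about 0.4 to 0.85 m from the base axis. Payload 10.4 kg.
Tool frame: the origin (TCP) lies between the finger pads; the fingertips stand manip.finger_overhang ahead of it and the grasp point (between the pads) lies 11 mm behind it (manip.finger_overhang is the distance from the TCP to the fingertips, in m); x points along the fingers, z is the direction in which the jaws open and shut, and the axes are right-handed (so a half turn about x gives the same grasp; the last joint's range is limited). The gripper opens to 85 mm and grips with 20 to 120 N. Pads are 22 mm wide; open, the fingers measure 114 mm over their backs; the gripper's body (76 mm by 85 mm) begins 54 mm behind the grasp point. The pads swing forward as they close: fully open they stand 13 mm farther back than shut.
Start: joints at [-1.255, 0.332, -0.065, 1.46, 0.022, 1.35, -0.088], TCP at [0.208, 0.589, 0.239] pointing down, gripper open.
Joint ranges: [-2.6, 2.6], [-0.5, 2.12], [-1.47, 1.34], [0.16, 2.42], [-1.27, 4.41], [0.06, 2.06], [-2.6, 2.6]. Speed limits (rad/s): [2.22, 2.22, 2.79, 2.79, 3.14, 3.14, 3.14].

## Interface

Orientations are given as a unit quaternion [x, y, z, w].
In Python, from workcell import get_obs, camera, workorder, manip gives the robot as it stands. The module is installed in compiled form; this text tells all that it offers.
- The arm moves only by the tool play_rows, never from a script. Its argument "increments" is text: rows parted by semicolons, each of 4 numbers parted by spaces: the shift along the tool's x, y, z in m, then the turn about the tool's x in rad. A call has 1 to 20 rows; each row shifts and turns the pose as measured when the row begins, along the tool's axes as they then stand; what a row does not reach is not made up. A row lasts 1/10 s, in which the tool goes at most 50 mm and 8.59 degrees, less where a joint would pass 70% of its speed; a pose out of reach is approached as far as the arm can. A call is refused whole if a number of a shift passes 0.05 or a number of a turn 0.15, either way. A call with a gripper value outside its range is refused whole. "hand" is the gripper command: -1 is fully open, 1 is shut, values between are in proportion, set as the call begins (left out, the last holds). The fingers move at their own pace and stop on an object; "squeeze" is the grip in N (left out, the last holds). Time passes only in rows, so rows that do not move let the fingers close. It gives the time, the measured TCP pose, the force and the opening at its end, in the units of the state.
- get_obs(): the state, without advancing time (a new reading comes with each control period).
- camera(name): name is "scene" or "top" or "wrist"; returns a dict with "img" (400x640x3 uint8, blue, green, red), "fov_y" (degrees; the focal length in pixels is half the picture's height over the tangent of half this angle, whatever the lens; pixels are square), "cx", "cy" (the principal point, pixels), "R" (3x3) and "t" (3): a world point X has camera coordinates R X + t; the wrist camera has in their place "tool_from_camera" (4x4, takes a point from camera to tool coordinates, whose origin is the TCP and whose axes are the tool frame's). Camera axes: x right, y down, z forward; pixel columns grow to the right and rows downward; lengths in m; the calibration is good to about 2 mm. A picture is of the moment at which its call begins: read the wrist's pose just before it. There is no depth.
- workorder.hand_in(): hands the job in, once; it reports no verdict.
The state is a dict: "clock": time; "joint_pos": joint angles; "joint_velocities": joint speeds; "tau": joint torques, N m; "position": TCP position; "ee_rot": TCP orientation; "ft_force": force on the tool from outside, world axes, zero at the start; "torque": the same for the moment, N m; "grip_width": opening from 0.0 (shut) to 1.0 (fully open).
Only numpy, scipy, OpenCV 4.12 (cv2) and the standard library are available. Lean on these libraries where they do the work, as an engineer would, in place of code of your own. Each camera call takes 0.05 s, during which the arm holds its last target.

## Working session

There is one attempt and no reset: what is moved stays moved. The work goes in short steps, Python scripts to look and compute and a tool call to move; the robot and the scene stay as the last step left them, time stands still between calls to the robot, and variables do not carry over. Pictures are saved under pics/ and viewed, and the job is handed in when it is done.

Besides the shell and the picture viewer there is one more tool, called after "Call:" as name(argument=value, ...) on one line, values as JSON. play_rows: Moves the arm, as the interface text tells. Its arguments: {"type":"object","properties":{"increments":{"type":"string"},"hand":{"type":"number"},"squeeze":{"type":"number"}},"required":["increments"]}

```bash
mkdir -p pics
python3 - <<'E'
from workcell import get_obs, camera, workorder, manip
import cv2,numpy as np
o=get_obs()
print({k:np.round(v,4).tolist() for k,v in o.items()}, manip.finger_overhang)
for n in("scene","top","wrist"):
    c=camera(n); cv2.imwrite(f"pics/{n}0.png",c["img"]); print(n,{k:np.round(v,4).tolist() for k,v in c.items() if k!="img"})
E
```

```text
{'clock': 0.0, 'joint_pos': [-1.2546, 0.3329, -0.0647, 1.4609, 0.0216, 1.3499, -0.0885], 'joint_velocities': [0.0021, -0.0006, 0.0008, -0.0, 0.0013, -0.001, -0.0018], 'tau': [0.0001, -62.545, 0.0496, -39.1603, 0.0164, 0.0098, 0.0], 'position': [0.2076, 0.5891, 0.2385], 'ee_rot': [-0.4088, 0.5775, 0.4082, 0.5767], 'ft_force': [-0.1129, -0.8019, 0.2109], 'torque': [-0.014, 0.0086, -0.0455], 'grip_width': 0.9985} 0.008
scene {'fov_y': 46.2894, 'cx': 327.6891, 'cy': 199.5304, 'R': [[0.5634, 0.8262, 0.0021], [0.4769, -0.3232, -0.8174], [-0.6746, 0.4615, -0.5761]], 't': [-0.3031, -0.1861, 1.7176]}
top {'fov_y': 46.1258, 'cx': 323.6245, 'cy': 201.0355, 'R': [[0.0118, -0.9999, 0.0106], [-0.9977, -0.0124, -0.067], [0.0671, -0.0098, -0.9977]], 't': [-0.0055, 0.4853, 1.2711]}
wrist {'fov_y': 59.6829, 'cx': 321.4188, 'cy': 199.5592, 'tool_from_camera': [[-0.0009, -0.3142, 0.9494, -0.1349], [-0.0004, -0.9494, -0.3142, 0.0805], [1.0, -0.0007, 0.0007, 0.0001], [0.0, 0.0, 0.0, 1.0]]}
```

View pics/top0.png

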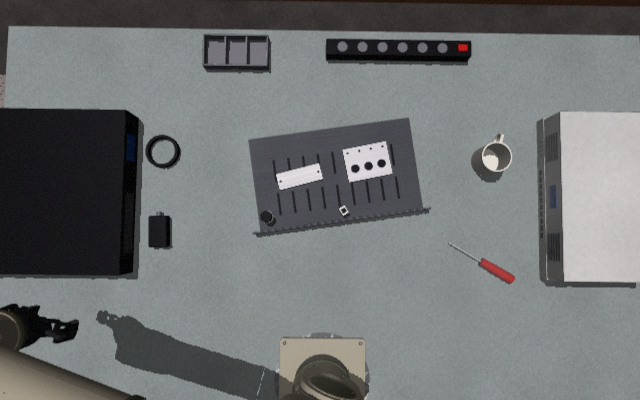

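View pics/scene0.png

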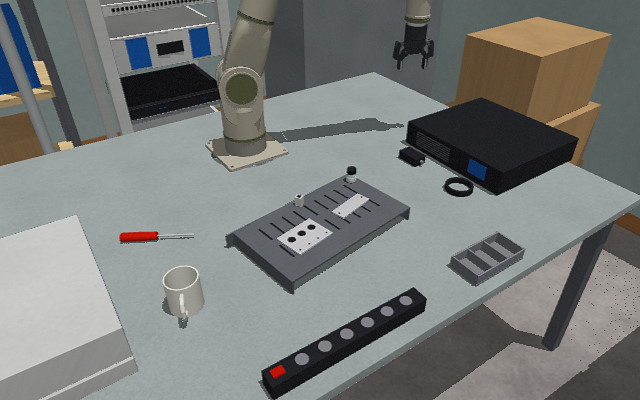

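The top view shows the large plate at about (368,162) on the right half, turned slightly. The blank is at (299,177), the jar at (267,217) and the jack at (343,210). I'll measure these precisely.

```bash
cat > h.py <<'E'
import numpy as np,cv2
from workcell import get_obs,camera
from scipy.spatial.transform import Rotation as Ro
def K(c):
    f=200/np.tan(np.radians(c["fov_y"]/2)); return np.array([[f,0,c["cx"]],[0,f,c["cy"]],[0,0,1]])
def RT(c,o=None):
    if "R" in c: return np.array(c["R"]),np.array(c["t"])
    Rt=Ro.from_quat(o["ee_rot"]).as_matrix(); T=np.array(c["tool_from_camera"])
    Rc=Rt@T[:3,:3]; p=Rt@T[:3,3]+o["position"]
    return Rc.T,-Rc.T@p
def ray(c,px,z,o=None):
    R,t=RT(c,o); px=np.atleast_2d(px).astype(float)
    d=np.c_[px,np.ones(len(px))]@np.linalg.inv(K(c)).T@R
    C=-R.T@t
    return C+d*((z-C[2])/d[:,2])[:,None]
def proj(c,X,o=None):
    R,t=RT(c,o); x=(np.atleast_2d(X)@R.T+t)@K(c).T; return x[:,:2]/x[:,2:]
E
python3 - <<'E'
from h import *
c=camera("top"); im=c["img"]
z=im[105:245,235:440]; cv2.imwrite("pics/topz.png",cv2.resize(z,None,fx=3.9,fy=3.9,interpolation=cv2.INTER_CUBIC))
g=cv2.cvtColor(im,cv2.COLOR_BGR2GRAY); m=((g>185)*255).astype(np.uint8)
cs,_=cv2.findContours(m[105:245,235:440],cv2.RETR_EXTERNAL,cv2.CHAIN_APPROX_NONE)
for k in cs:
    if cv2.contourArea(k)>150:
        r=cv2.minAreaRect(k+np.array([235,105])); b=cv2.boxPoints(r); print(r,np.round(b,1).tolist(), np.round(ray(c,b,.05),4).tolist())
E
```

```text
((298.8611755371094, 176.03598022460938), (15.20113468170166, 44.38444137573242), 75.46554565429688) [[275.5, 174.1999969482422], [318.3999938964844, 163.10000610351562], [322.29998779296875, 177.8000030517578], [279.29998779296875, 189.0]] [[0.5533, 0.1304, 0.05], [0.5849, 0.0158, 0.05], [0.5454, 0.0051, 0.05], [0.5139, 0.1195, 0.05]]
((367.0384826660156, 161.19232177734375), (31.77081298828125, 43.93001174926758), 78.69007110595703) [[342.3999938964844, 149.89999389648438], [385.5, 141.3000030517578], [391.70001220703125, 172.5], [348.6000061035156, 181.10000610351562]] [[0.6215, -0.0481, 0.05], [0.6465, -0.1641, 0.05], [0.5622, -0.1811, 0.05], [0.5375, -0.0656, 0.05]]
```

View pics/topz.png

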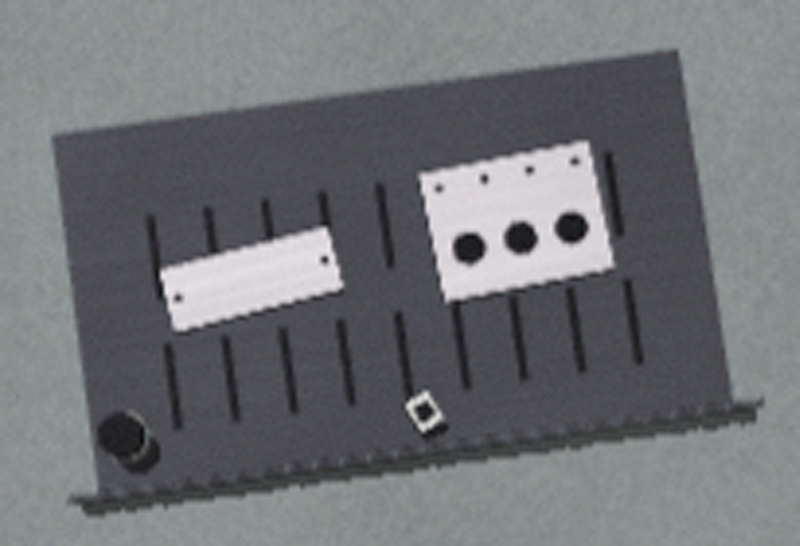

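```bash
cat > fit.py <<'E'
from h import *
from scipy.optimize import least_squares
def edgepts(g,p,q,n=40,hw=5,pol=0):
    # subpixel max gradient along normal; pol +1: brighter on left-normal side
    p=np.array(p,float);q=np.array(q,float);d=(q-p)/np.linalg.norm(q-p);nn=np.array([-d[1],d[0]])
    s=np.arange(-hw,hw+.01,.25);out=[]
    for a in np.linspace(.06,.94,n):
        P=p+a*(q-p)+s[:,None]*nn
        v=cv2.remap(g.astype(np.float32),P[:,0].astype(np.float32)[None],P[:,1].astype(np.float32)[None],cv2.INTER_LINEAR)[0]
        v=cv2.GaussianBlur(v[None],(0,0),2)[0]
        gr=np.gradient(v); gr=np.abs(gr) if pol==0 else gr*pol
        w=np.where(gr>.5*gr.max(),gr,0)
        i=gr.argmax(); w[np.abs(np.arange(len(s))-i)>6]=0
        out.append(p+a*(q-p)+nn*(w@s/w.sum()))
    return np.array(out)
def line(P):
    ok=np.ones(len(P),bool)
    for _ in range(4):
        m=P[ok].mean(0); d=np.linalg.svd(P[ok]-m)[2][0]; r=(P-m)@np.array([-d[1],d[0]])
        ok=np.abs(r)<max(2.0*np.median(np.abs(r[ok])),2e-4)
    if d[1]<0:d=-d   # along +y
    return m,d,np.abs(r[ok]).mean()
E
python3 - <<'E'
from fit import *
c=camera("top");o=get_obs();g=cv2.cvtColor(c["img"],cv2.COLOR_BGR2GRAY)
f=lambda x,y:(235+(x+.5)/3.9-.5,105+(y+.5)/3.9-.5)
def L(a,b,z,n=40): 
    P=edgepts(g,f(*a),f(*b),n); return line(ray(c,P,z)[:,:2])
far=L((52,135),(678,50),.044); lf=L((52,135),(90,440),.044); rt=L((678,50),(730,400),.044)
pf=L((420,172),(588,141),.05); pr=L((445,300),(612,268),.05); pl=L((420,172),(445,300),.05); pg=L((588,141),(612,268),.05)
for n,l in dict(far=far,lf=lf,rt=rt,pf=pf,pr=pr,pl=pl,pg=pg).items(): print(n,np.round(l[0],4),"ang",np.degrees(np.arctan2(l[1][1],l[1][0]))-90,l[2]*1e3)
d=far[1]; X=np.array([d[1],-d[0]])
print("x axis",X,np.degrees(np.arctan2(X[1],X[0])))
for n,l in dict(pf=pf,pr=pr).items(): print(n,(l[0]-far[0])@X)
print(ray(c,[f(424,412)],.074),ray(c,[f(122,435)],.089))
R=Ro.from_quat(o["ee_rot"]).as_matrix(); print(R)
E
```

```text
far [ 0.6828 -0.0144] ang 8.678624548596247 0.11435851723689427
lf [0.5448 0.1917] ang -81.26917478193613 0.0973175900488407
rt [ 0.5906 -0.2465] ang -81.22835278084936 0.08728833030820735
pf [ 0.6359 -0.1055] ang 12.207993104333426 0.3939582172788788
pr [ 0.5479 -0.1241] ang 11.989071002151476 0.36622691473786206
pl [ 0.5826 -0.0557] ang -77.83840080819296 0.253823452027705
pg [ 0.6057 -0.1729] ang -77.78356801702193 0.07441073894489228
x axis [0.98855025 0.15089203] 8.678624548596236
pf -0.06002939997300621
pr -0.14990946257785295
[[ 0.45793571 -0.05090259  0.074     ]] [[0.43955737 0.14935429 0.089     ]]
[[-1.98824430e-04 -9.43159887e-01  3.32339266e-01]
 [-5.69702983e-04  3.32339325e-01  9.43159715e-01]
 [-9.99999818e-01 -1.81147877e-06 -6.03398178e-04]]
```

The shelf yaw is about 8.7° and the plate yaw about 12.2°. The plate front is 60 mm short of the edge, so it needs about a 90 mm push. I'll line the open fingers up parallel to the edge and push with both tips, so they square the plate as it slides.

Call:
play_rows(increments="0 -0.036 -0.021 0;0 -0.036 -0.021 0;0 -0.036 -0.021 0;0 -0.036 -0.021 0;0 -0.036 -0.021 0;0 -0.036 -0.021 0;0 -0.036 -0.021 0;0 -0.036 -0.021 0;0 -0.036 -0.021 0", hand=-0.4)

```text
clock: 1.15
position: [0.4538, 0.2983, 0.237]
ee_rot: [-0.411, 0.575, 0.413, 0.574]
ft_force: [0.2, 0.9, -0.2]
grip_width: 0.701
```

Call:
play_rows(increments="0 -0.018 -0.035 0;0 -0.018 -0.035 0;0 -0.018 -0.035 0;0 -0.018 -0.035 0;0 -0.018 -0.035 0;0 -0.018 -0.035 0;0 -0.018 -0.035 0;0 -0.018 -0.035 0;0 -0.018 -0.035 0;0 -0.018 -0.035 0;0 -0.018 -0.035 0;0 0 0 -0.12;0 0 0 -0.12;0 0 0 -0.12;0 0 0 -0.12;0 0 0 0")

```text
clock: 2.75
position: [0.5182, -0.157, 0.237]
ee_rot: [0.538, -0.459, -0.538, -0.459]
ft_force: [0.1, 0.0, -0.4]
grip_width: 0.701
```

```bash
cat > st.py <<'E'
from fit import *
X=np.array([.98847,.1514]);Y=np.array([-.1514,.98847]);E0=np.array([.6828,-.0144])
def st(o):
    R=Ro.from_quat(o["ee_rot"]).as_matrix()
    p=o["position"]; print("t",o["clock"],"pos",np.round(p,4),"shelf x,y",np.round([(p[:2]-E0)@X,(p[:2]-E0)@Y],4),"z-yaw",np.degrees(np.arctan2(R[1,2],R[0,2])),"tilt",np.round(R[:2,0],4),"F",np.round(o["ft_force"],2),"g",o["grip_width"])
    return R
E
python3 - <<'E'
from st import *
o=get_obs();st(o);c=camera("wrist");cv2.imwrite("pics/w1.png",c["img"])
print(proj(c,[[.6359,-.1055,.05],[.5479,-.1241,.05],[.6828,-.0144,.044]],o))
E
```

```text
t 2.75 pos [ 0.5182 -0.157   0.237 ] shelf x,y [-0.1843 -0.116 ] z-yaw 99.07817083109717 tilt [-0.     -0.0005] F [ 0.08  0.02 -0.38] g 0.7005712063636932
[[351.83657953 287.33454199]
 [349.74080923 207.59836997]
 [422.85133943 330.98264737]]
```

View pics/w1.png

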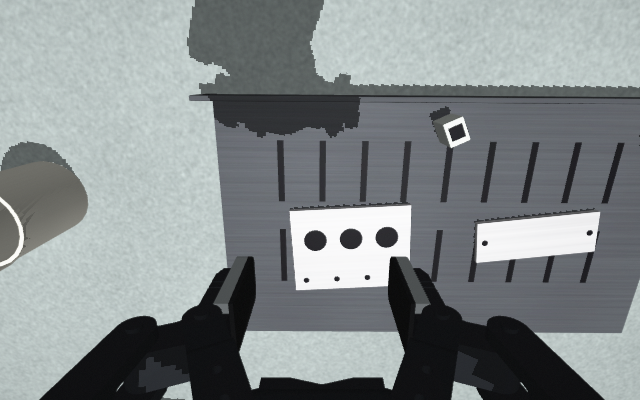

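The wrist view shows the plate at about (351,248), with its front row of holes at y≈279 and the shelf far edge at y≈331. It matches the projected prediction. Next I centre behind the plate and descend to find the shelf by touch.

Call:
play_rows(increments="0 0 0.014 0.007;0 0.001 0.014 0;0.034 0 0 0;0.034 0 0 0;0.034 0 0 0;0.034 0 0 0;0.03 0 0 0;0 0 0 0")

```text
clock: 3.6
position: [0.5147, -0.1272, 0.0673]
ee_rot: [0.53, -0.469, -0.527, -0.471]
ft_force: [-0.5, 0.4, 0.5]
grip_width: 0.7
```

Run:
```python
from st import *
o=get_obs();st(o);c=camera("wrist");cv2.imwrite("pics/w2.png",c["img"])
c=camera("scene");cv2.imwrite("pics/s2.png",cv2.resize(c["img"][150:300,220:420],None,fx=4,fy=4,interpolation=cv2.INTER_CUBIC))
```

```text
t 3.6 pos [ 0.5147 -0.1272  0.0673] shelf x,y [-0.1833 -0.086 ] z-yaw 96.66408782342208 tilt [0.0052 0.    ] F [-0.52  0.41  0.49] g 0.7003897530838595
```

View pics/w2.png

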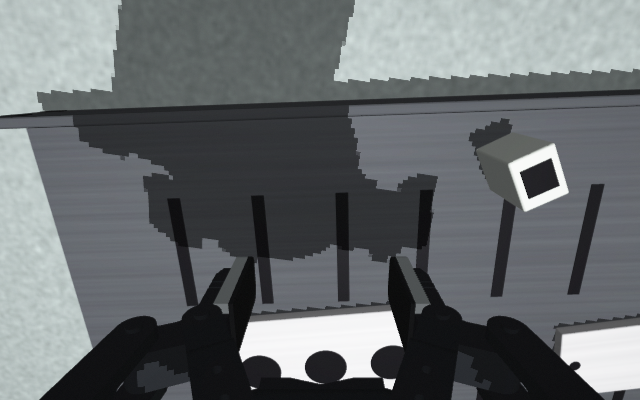

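View pics/s2.png

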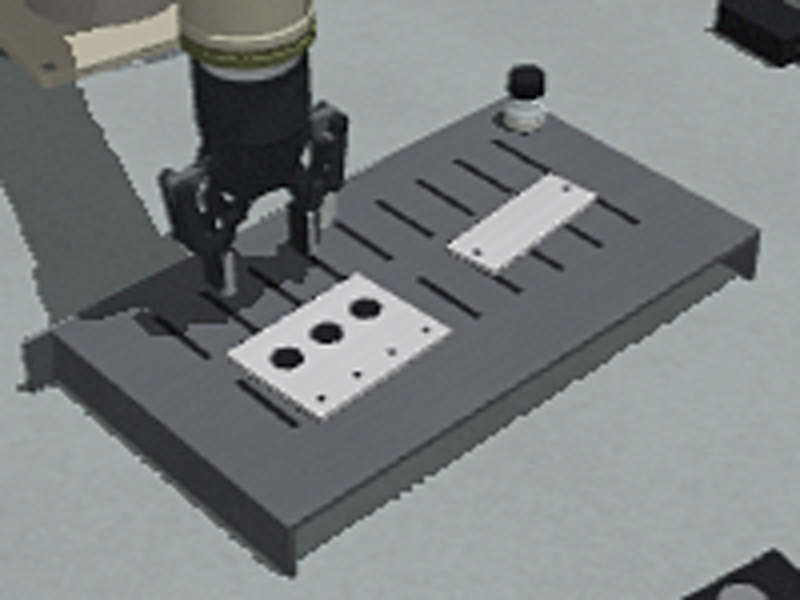

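The views show both fingertips hovering above free shelf behind the plate, with the jack clear. The yaw has drifted to 96.7°, so I'll correct that and descend gently.

Call:
play_rows(increments="0 0 0 -0.036;0.004 0 0 0;0.004 0 0 0;0.003 0 0 0;0 0 0 0")

```text
clock: 4.2
position: [0.5217, -0.1284, 0.0663]
ee_rot: [0.541, -0.457, -0.53, -0.466]
ft_force: [-0.8, -0.7, 0.2]
grip_width: 0.705
```

```bash
python3 -c "
from st import *
st(get_obs())"
```

```text
t 4.2 pos [ 0.5217 -0.1284  0.0663] shelf x,y [-0.1765 -0.0883] z-yaw 98.47949259604671 tilt [ 0.0211 -0.0005] F [-0.82 -0.71  0.23] g 0.7052922195750687
```

```bash
python3 -c "
from st import *
o=get_obs();print(np.round(o['joint_pos'],3),np.round(o['tau'],1))"
```

```text
[-0.261  0.316  0.483  1.921 -0.186  0.926  2.03 ] [  0.1 -48.6   6.2 -32.3  -0.1  -0.2   0. ]
```

Call:
play_rows(increments="0 0 0 0")

```text
clock: 4.3
position: [0.5218, -0.1285, 0.0665]
ee_rot: [0.541, -0.457, -0.53, -0.467]
ft_force: [-0.5, -0.1, 0.1]
grip_width: 0.697
```

```bash
python3 -c "
from st import *
o=get_obs();st(o);print(np.round(o['joint_pos'],4),np.round(o['joint_velocities'],3))
for n in ('scene','wrist'):
  c=camera(n);im=c['img'].copy()
  R=Ro.from_quat(o['ee_rot']).as_matrix()
  for dz in (-.03,.03):
    for dx in (0,.008,.02):
      p=o['position']+R@[dx,0,dz]; u=proj(c,p,o)[0]; print(n,dz,dx,np.round(u,1)); cv2.circle(im,tuple(int(round(v)) for v in u),1,(0,0,255) if dx==0 else (0,255,0) if dx<.01 else (255,0,0),-1)
  if n=='scene': im=cv2.resize(im[150:270,230:370],None,fx=5,fy=5,interpolation=cv2.INTER_CUBIC)
  cv2.imwrite('pics/%s3.png'%n,im)
"
```

```text
t 4.3 pos [ 0.5218 -0.1285  0.0665] shelf x,y [-0.1764 -0.0884] z-yaw 98.44981035775757 tilt [ 0.0214 -0.0006] F [-0.46 -0.13  0.12] g 0.697156965681511
[-0.2607  0.3161  0.4828  1.9207 -0.1862  0.926   2.0295] [-0.003 -0.001  0.    -0.    -0.001 -0.001 -0.005]
scene -0.03 0 [276.4 222.5]
scene -0.03 0.008 [276.6 224.9]
scene -0.03 0.02 [276.9 228.5]
scene 0.03 0 [293.8 213.5]
scene 0.03 0.008 [293.9 215.8]
scene 0.03 0.02 [294.2 219.3]
wrist -0.03 0 [253.3 276.7]
wrist -0.03 0.008 [256.5 267.6]
wrist -0.03 0.02 [260.7 255.5]
wrist 0.03 0 [389.7 276.6]
wrist 0.03 0.008 [386.4 267.5]
wrist 0.03 0.02 [382.1 255.4]
```

View pics/scene3.png

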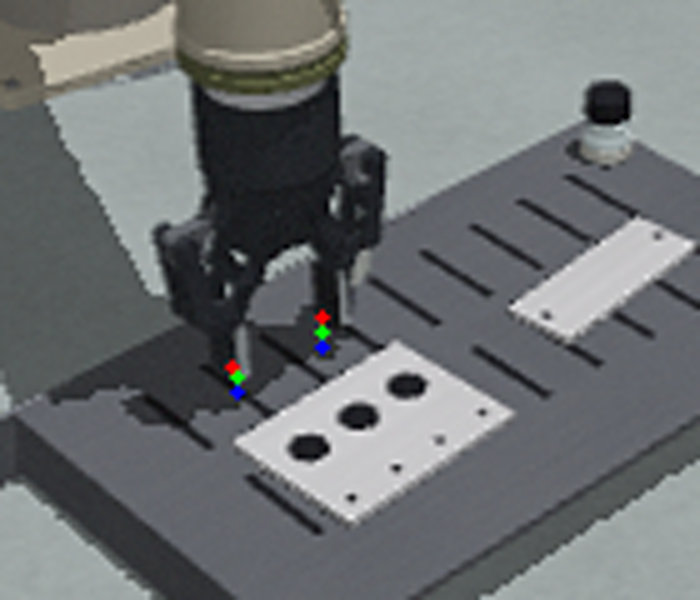

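View pics/wrist3.png

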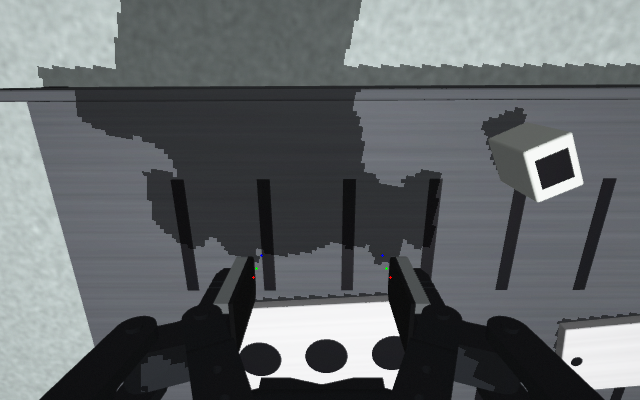

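Call:
play_rows(increments="0.005 0 0 0")

```text
clock: 4.5
position: [0.5223, -0.1285, 0.0618]
ee_rot: [0.542, -0.457, -0.529, -0.467]
ft_force: [0.3, -0.5, -0.8]
grip_width: 0.7
```

```bash
python3 -c "
from st import *
o=get_obs();st(o);print(np.round(o['joint_pos'],4),np.round(o['joint_velocities'],3),np.round(o['tau'],1),o['torque'])
cv2.imwrite('pics/s4.png',camera('scene')['img']);cv2.imwrite('pics/t4.png',camera('top')['img'])
"
```

```text
t 4.5 pos [ 0.5223 -0.1285  0.0618] shelf x,y [-0.1759 -0.0885] z-yaw 98.45872463221544 tilt [ 0.0224 -0.0005] F [ 0.29 -0.51 -0.85] g 0.7003974786823565
[-0.2582  0.3237  0.4807  1.9234 -0.1915  0.9158  2.0336] [ 0.026  0.089 -0.024  0.039 -0.057 -0.11   0.042] [ -0.3 -49.7   6.4 -32.    0.2   0.3  -0.1] [ 0.00556057  0.02150804 -0.02369427]
```

View pics/s4.png

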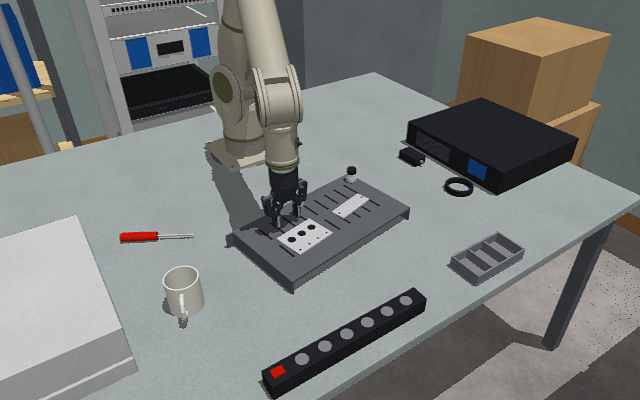

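View pics/t4.png

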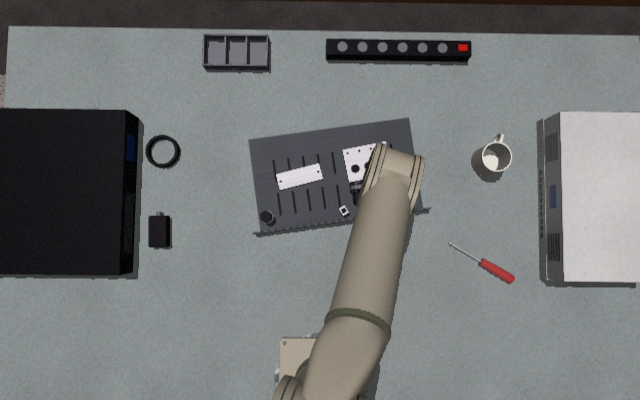

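The tool is free. The earlier rows lost travel because they were rebased on a pose that was still moving. I'll continue down in small steps to touch.

Call:
play_rows(increments="0.004 0 0 0;0.002 0 0 0")

```text
clock: 4.8
position: [0.5215, -0.1283, 0.0542]
ee_rot: [0.541, -0.457, -0.53, -0.466]
ft_force: [0.6, -0.6, -0.4]
grip_width: 0.7
```

Call:
play_rows(increments="0.002 0 0 0;0.001 0 0 0")

```text
clock: 5.0
position: [0.5214, -0.1283, 0.0506]
ee_rot: [0.541, -0.457, -0.53, -0.466]
ft_force: [0.0, 0.6, 0.3]
grip_width: 0.702
```

Call:
play_rows(increments="0.002 0 0 0;0.001 0 0 0")

```text
clock: 5.2
position: [0.5214, -0.1284, 0.0473]
ee_rot: [0.541, -0.457, -0.53, -0.466]
ft_force: [-0.3, -0.6, 1.6]
grip_width: 0.7
```

Call:
play_rows(increments="0.0015 0 0 0")

```text
clock: 5.3
position: [0.5215, -0.1284, 0.0469]
ee_rot: [0.541, -0.457, -0.53, -0.466]
ft_force: [-13.9, 2.4, 36.1]
grip_width: 0.698
```

```bash
python3 -c "
from st import *
o=get_obs();st(o)
c=camera('scene');cv2.imwrite('pics/s5.png',cv2.resize(c['img'][170:260,230:350],None,fx=6,fy=6,interpolation=cv2.INTER_CUBIC));cv2.imwrite('pics/w5.png',camera('wrist')['img'])
"
```

```text
t 5.3 pos [ 0.5215 -0.1284  0.0469] shelf x,y [-0.1767 -0.0882] z-yaw 98.45356998642659 tilt [0.0192 0.0003] F [-13.88   2.38  36.15] g 0.6978895038597465
```

View pics/s5.png

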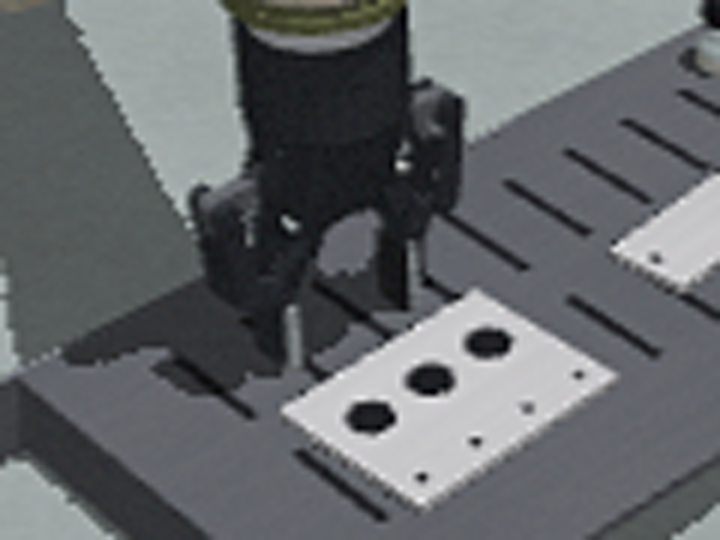

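View pics/w5.png

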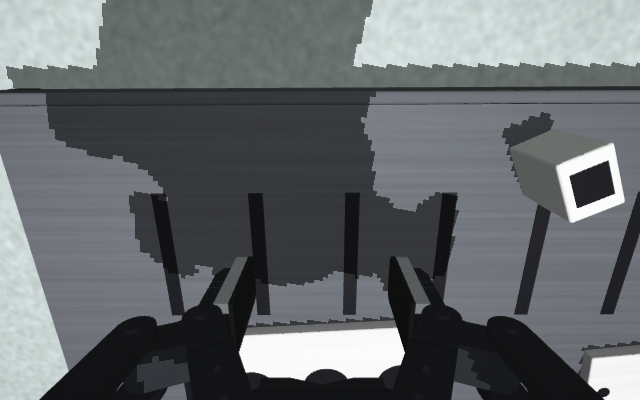

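Touch came at TCP z≈0.047, so the tips are 3 mm below the TCP. I'll back off 2 mm, trim the yaw and start the push.

Call:
play_rows(increments="-0.002 0 0 0;0 0 0 -0.004")

```text
clock: 5.6
position: [0.5218, -0.1284, 0.0497]
ee_rot: [0.542, -0.456, -0.531, -0.466]
ft_force: [0.3, 0.2, 0.1]
grip_width: 0.696
```

Call:
play_rows(increments="0.0001 -0.003 0 0;0.0001 -0.004 0 0;0.0001 -0.004 0 0")

```text
clock: 5.9
position: [0.5331, -0.1267, 0.0493]
ee_rot: [0.542, -0.456, -0.531, -0.466]
ft_force: [1.1, -0.6, -0.1]
grip_width: 0.699
```

```bash
python3 -c "
from st import *
o=get_obs();st(o)"
```

```text
t 5.9 pos [ 0.5331 -0.1267  0.0493] shelf x,y [-0.165  -0.0883] z-yaw 98.68214997739219 tilt [0.0201 0.0007] F [ 1.09 -0.58 -0.15] g 0.6985512399795546
```

Tracking is good: z 0.0493, yaw 98.68°. I'll continue slowly.

Call:
play_rows(increments="0.0001 -0.004 0 0;0.0001 -0.004 0 0;0.0001 -0.004 0 0;0.0001 -0.004 0 0;0.0001 -0.004 0 0")

```text
clock: 6.4
position: [0.5536, -0.1235, 0.0484]
ee_rot: [0.541, -0.457, -0.532, -0.465]
ft_force: [-2.6, -0.4, 2.9]
grip_width: 0.701
```

```bash
python3 -c "
from st import *
o=get_obs();st(o);c=camera('scene');cv2.imwrite('pics/s6.png',cv2.resize(c['img'][170:290,230:410],None,fx=4.4,fy=4.4,interpolation=cv2.INTER_CUBIC))"
```

```text
t 6.4 pos [ 0.5536 -0.1235  0.0484] shelf x,y [-0.1442 -0.0882] z-yaw 98.68735475906186 tilt [0.0169 0.0007] F [-2.63 -0.41  2.91] g 0.7008429017674991
```

View pics/s6.png

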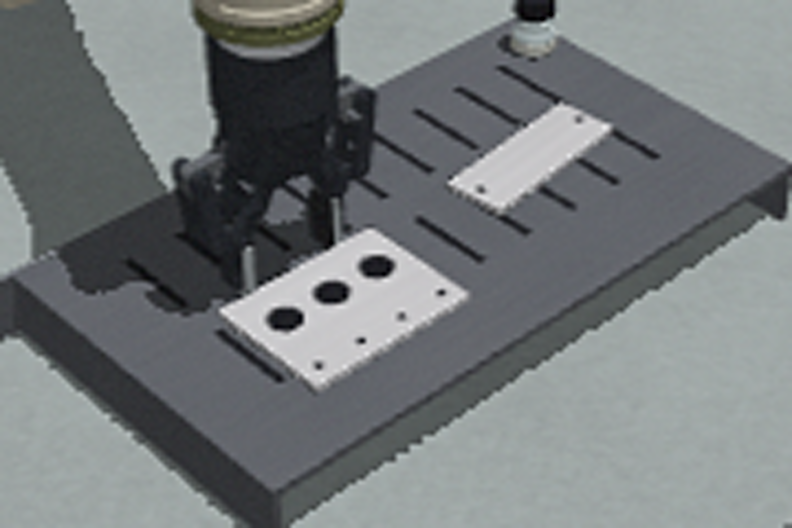

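The plate (lower left) has moved and now looks parallel to the far edge, with both fingers behind it. Z has sunk to 0.0484, so I'll drop the downward trim and continue.

Call:
play_rows(increments="-0.0003 -0.004 0 0;-0.0001 -0.004 0 0;-0.0001 -0.004 0 0;-0.0001 -0.004 0 0;-0.0001 -0.004 0 0;-0.0001 -0.004 0 0")

```text
clock: 7.05
position: [0.5801, -0.1191, 0.0494]
ee_rot: [0.541, -0.456, -0.532, -0.465]
ft_force: [-1.4, -0.0, -1.1]
grip_width: 0.697
```

```bash
python3 -c "
from st import *
o=get_obs();st(o)"
```

```text
t 7.05 pos [ 0.5801 -0.1191  0.0494] shelf x,y [-0.1174 -0.0879] z-yaw 98.71526235931302 tilt [0.0179 0.0006] F [-1.38 -0.01 -1.09] g 0.6973935375239823
```

Call:
play_rows(increments="0 -0.004 0 0;0 -0.004 0 0;0 -0.004 0 0;0 -0.004 0 0;0 -0.004 0 0;0 -0.003 0 0;0 -0.002 0 0;0 0 0 0")

```text
clock: 7.85
position: [0.6076, -0.1147, 0.0498]
ee_rot: [0.541, -0.456, -0.532, -0.465]
ft_force: [-0.4, -0.3, -1.0]
grip_width: 0.698
```

```bash
python3 -c "
from st import *
o=get_obs();st(o);cv2.imwrite('pics/w7.png',camera('wrist')['img']);c=camera('scene');cv2.imwrite('pics/s7.png',cv2.resize(c['img'][170:290,230:410],None,fx=4.4,fy=4.4,interpolation=cv2.INTER_CUBIC));c=camera('top');cv2.imwrite('pics/t7.png',cv2.resize(c['img'][105:245,235:440],None,fx=3.9,fy=3.9,interpolation=cv2.INTER_CUBIC))"
```

```text
t 7.85 pos [ 0.6076 -0.1147  0.0498] shelf x,y [-0.0895 -0.0878] z-yaw 98.74160823699843 tilt [0.0181 0.0005] F [-0.4  -0.26 -1.04] g 0.6976254637640065
```

View pics/s7.png

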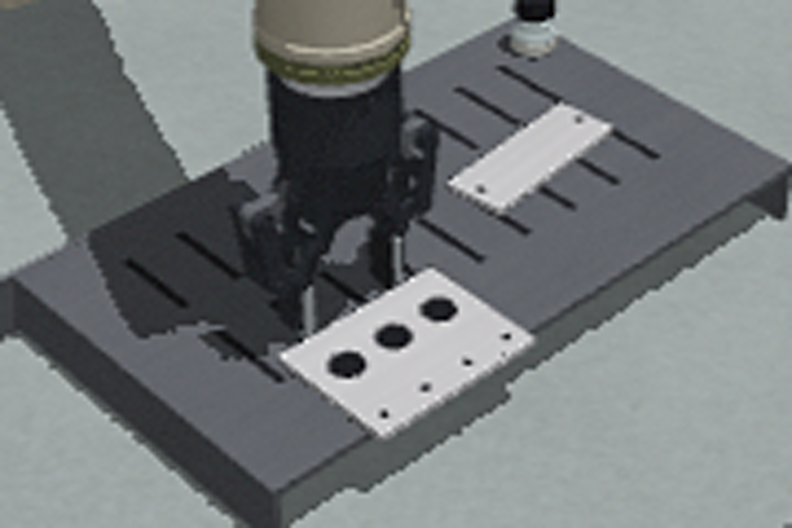

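View pics/t7.png

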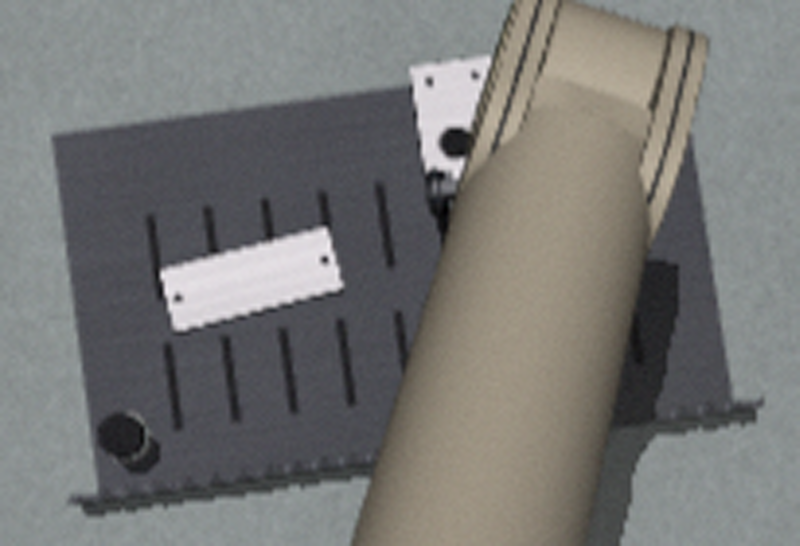

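The scene view shows the plate just past the far edge, square by eye, with the others untouched. Now I'll measure the overhang with the scene camera.

```bash
cat > meas.py <<'E'
from st import *
def meas(a,b,s1,s2,s3,s4,src,nm="scene"):
    # a,b: plate front corners zoom px; shelf edge segments s1-s2, s3-s4 full-res
    c=camera(nm);g=cv2.cvtColor(c["img"],cv2.COLOR_BGR2GRAY)
    pf=line(ray(c,edgepts(g,a,b,40,3),.050)[:,:2])
    P=np.vstack([edgepts(g,s1,s2,25,3),edgepts(g,s3,s4,25,3)]); e=line(ray(c,P,.044)[:,:2])
    X=np.array([e[1][1],-e[1][0]]);
    ang=lambda l:np.degrees(np.arctan2(l[1][1],l[1][0]))-90
    print("edge",np.round(e[0],4),ang(e),e[2]*1e3,"front",np.round(pf[0],4),ang(pf),pf[2]*1e3,"overhang mm",(pf[0]-e[0])@X*1e3)
E
python3 - <<'E'
from meas import *
z=lambda x,y:(230+(x+.5)/4.4-.5,170+(y+.5)/4.4-.5)
meas(z(382,437),z(535,341),z(275,489),z(365,436),z(545,330),z(785,170),None)
E
```

```text
edge [ 0.6972 -0.09  ] 8.591166514585538 0.34010099043647685 front [ 0.713  -0.1031] 8.398933978455148 0.08008943097687958 overhang mm 13.67041105218584
```

Run:
```python
from meas import *
f=lambda x,y:(235+(x+.5)/3.9-.5,105+(y+.5)/3.9-.5)
meas(f(412,67),f(488,56),f(56,135),f(230,111),f(230,111),f(400,88),None,"top")
```

```text
edge [0.6669 0.0888] 8.781650461143428 0.1555781319177963 front [ 0.7027 -0.0684] 8.601828585298108 0.38412401805732754 overhang mm 11.43891538416338
```

View pics/w7.png

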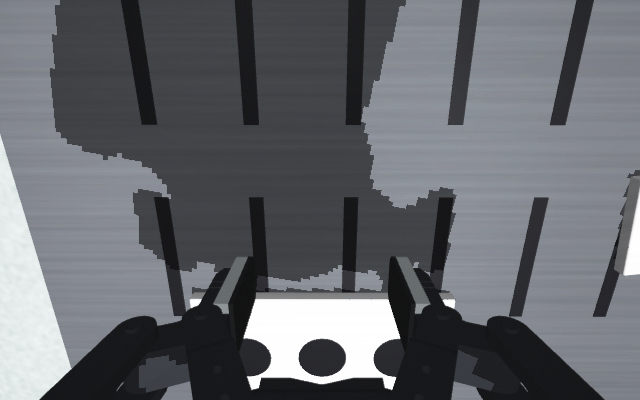

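The top camera gives 11.4 mm overhang, the TCP estimate 11.5 mm and the scene camera 13.7 mm. I'll push about 14 mm more and then back off to measure properly, since there's no pulling it back.

Call:
play_rows(increments="0.0004 -0.003 0 0;0 -0.003 0 0;0 -0.003 0 0;0 -0.002 0 0;0 -0.001 0 0;0 0 0 0")

```text
clock: 8.7
position: [0.6195, -0.1132, 0.0496]
ee_rot: [0.541, -0.457, -0.532, -0.465]
ft_force: [-1.6, -0.1, 0.9]
grip_width: 0.7
```

```bash
python3 -c "
from st import *
o=get_obs();st(o)"
```

```text
t 8.7 pos [ 0.6195 -0.1132  0.0496] shelf x,y [-0.0775 -0.088 ] z-yaw 98.70482660375107 tilt [0.0167 0.0006] F [-1.59 -0.13  0.87] g 0.6998367152466344
```

Call:
play_rows(increments="0 0.005 0 0;0 0.01 0 0;0 0.02 0 0;-0.02 0.02 0 0;-0.04 0.02 0 0;-0.04 0.02 0 0;-0.04 0.01 0 0;-0.03 0 0 0;-0.01 0 0 0;0 0 0 0;0 0 0 0")

```text
clock: 9.8
position: [0.5016, -0.1303, 0.2309]
ee_rot: [0.54, -0.456, -0.533, -0.466]
ft_force: [1.0, -0.2, -1.1]
grip_width: 0.7
```

```bash
python3 -c "
from st import *
o=get_obs();st(o);print(proj(camera('wrist'),[[.6828,-.0144,.044]],o));cv2.imwrite('pics/w8.png',camera('wrist')['img']);c=camera('scene');cv2.imwrite('pics/s8.png',cv2.resize(c['img'][170:290,230:410],None,fx=4.4,fy=4.4,interpolation=cv2.INTER_CUBIC));c=camera('top');cv2.imwrite('pics/t8.png',cv2.resize(c['img'][105:245,235:440],None,fx=3.9,fy=3.9,interpolation=cv2.INTER_CUBIC))"
```

```text
t 9.8 pos [ 0.5016 -0.1303  0.2309] shelf x,y [-0.1966 -0.0872] z-yaw 98.66815055134687 tilt [0.0167 0.0045] F [ 1.03 -0.21 -1.1 ] g 0.7002929621652316
[[398.1095316  338.54318674]]
```

View pics/w8.png

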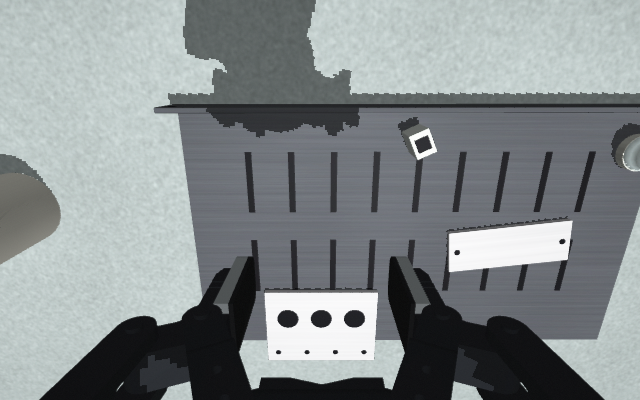

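View pics/s8.png

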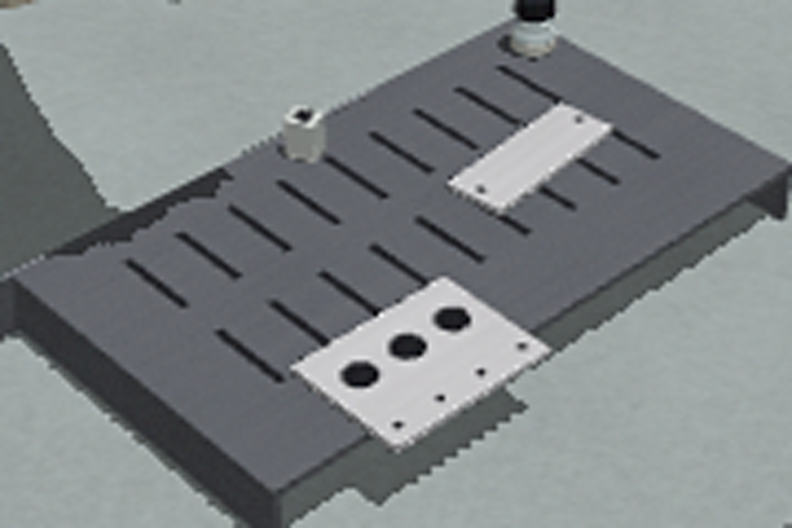

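View pics/t8.png

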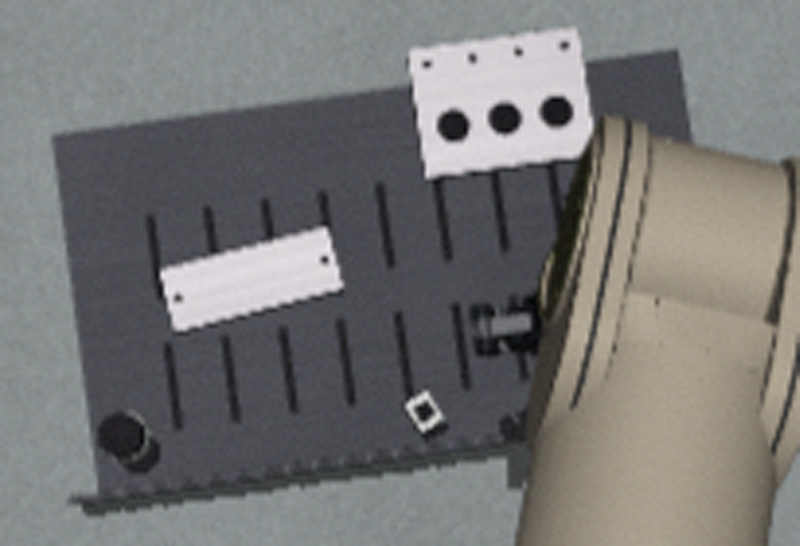

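All three views show the plate now well past the edge and square by eye. In the wrist view the front is at y≈360 and the shelf edge at y≈340. Next I'll measure it in every camera.

```bash
cat > m3.py <<'E'
from fit import *
ang=lambda l:np.degrees(np.arctan2(l[1][1],l[1][0]))-90
def M(nm,front,rear,segs,hw=3,o=None):
    c=camera(nm);g=cv2.cvtColor(c["img"],cv2.COLOR_BGR2GRAY)
    pf=line(ray(c,edgepts(g,*front,40,hw),.050,o)[:,:2]); pr=line(ray(c,edgepts(g,*rear,40,hw),.050,o)[:,:2])
    e=line(ray(c,np.vstack([edgepts(g,*s,25,hw) for s in segs]),.044,o)[:,:2])
    X=np.array([e[1][1],-e[1][0]])
    d=lambda l:(l[0]-e[0])@X*1e3
    print(nm,"edge ang %.2f res %.2f | front ang %.2f res %.2f d %.2f | rear ang %.2f res %.2f d %.2f -> via rear+90 %.2f"%(ang(e),e[2]*1e3,ang(pf),pf[2]*1e3,d(pf),ang(pr),pr[2]*1e3,d(pr),d(pr)+90))
f=lambda x,y:(235+(x+.5)/3.9-.5,105+(y+.5)/3.9-.5)
z=lambda x,y:(230+(x+.5)/4.4-.5,170+(y+.5)/4.4-.5)
E
python3 - <<'E'
from m3 import *
M("top",(f(412,48),f(577,28)),(f(428,178),f(580,157)),[(f(56,135),f(230,111)),(f(230,111),f(400,88)),(f(600,61),f(674,51))])
M("scene",(z(397,449),z(550,348)),(z(291,369),z(444,278)),[(z(275,489),z(360,438)),(z(560,325),z(785,170))])
o=get_obs()
M("wrist",((270,360),(374,359)),((266,291),(377,291)),[((455,339),(595,339)),((380,340),(396,340))],3,o)
E
```

```text
top edge ang 8.75 res 0.14 | front ang 8.68 res 0.45 d 23.34 | rear ang 8.58 res 0.32 d -66.43 -> via rear+90 23.57
scene edge ang 8.47 res 0.18 | front ang 9.01 res 0.13 d 25.44 | rear ang 8.38 res 0.30 d -66.06 -> via rear+90 23.94
wrist edge ang 8.67 res 0.04 | front ang 8.56 res 0.08 d 23.03 | rear ang 8.65 res 0.02 d -67.00 -> via rear+90 23.00
```

The cameras agree on 23.0–23.6 mm, with the plate square within about 0.15°. It needs about 6.7 mm more, which puts the TCP at shelf x ≈ −0.0708. I'll return at moderate speed.

Call:
play_rows(increments="0 -0.015 0 0;0 -0.02 0 0;0 -0.02 0 0;0 -0.015 0 0;0.01 -0.008 0 0;0.02 0 0 0;0.025 0 0 0;0.025 0 0 0;0.025 0 0 0;0.02 0 0 0;0.015 0 0 0;0.01 0 0 0;0.003 0 0 0")

```text
clock: 11.45
position: [0.5798, -0.118, 0.0643]
ee_rot: [0.537, -0.459, -0.535, -0.463]
ft_force: [0.6, -0.6, 1.0]
grip_width: 0.695
```

```bash
python3 -c "
from st import *
o=get_obs();st(o)"
```

```text
t 11.45 pos [ 0.5798 -0.118   0.0643] shelf x,y [-0.1175 -0.0868] z-yaw 98.61161634078036 tilt [0.0068 0.0028] F [ 0.63 -0.65  0.98] g 0.6945668469835402
```

Call:
play_rows(increments="0.005 0 -0.001 0;0.005 0 0 -0.002;0.003 0 0 0")

```text
clock: 11.75
position: [0.5805, -0.1194, 0.0512]
ee_rot: [0.538, -0.458, -0.535, -0.463]
ft_force: [0.6, 0.4, 0.9]
grip_width: 0.7
```

```bash
python3 -c "
from st import *
o=get_obs();st(o)"
```

```text
t 11.75 pos [ 0.5805 -0.1194  0.0512] shelf x,y [-0.117  -0.0883] z-yaw 98.7265964158081 tilt [0.0082 0.0025] F [0.62 0.4  0.89] g 0.7003245905714868
```

Call:
play_rows(increments="0.001 -0.004 0 0;0 -0.006 0 0;0 -0.007 0 0;0 -0.007 0 0;0 -0.006 0 0;0 -0.004 0 0;0 0 0 0")

```text
clock: 12.45
position: [0.6189, -0.1133, 0.0518]
ee_rot: [0.539, -0.457, -0.534, -0.464]
ft_force: [-0.5, -1.1, -0.3]
grip_width: 0.7
```

```bash
python3 -c "
from st import *
o=get_obs();st(o)"
```

```text
t 12.45 pos [ 0.6189 -0.1133  0.0518] shelf x,y [-0.0781 -0.0881] z-yaw 98.78237327292503 tilt [0.0113 0.0025] F [-0.55 -1.07 -0.28] g 0.7002967734237808
```

Z is a little high at 0.0518, so I'll back off, lower 2.3 mm and then do the final push.

Call:
play_rows(increments="0 0.004 0 0;0.0015 0.001 0 0.001;0.0008 0 0 0;0 0 0 0")

```text
clock: 12.85
position: [0.6128, -0.1144, 0.0491]
ee_rot: [0.539, -0.458, -0.534, -0.464]
ft_force: [-0.4, -0.0, -0.6]
grip_width: 0.702
```

```bash
python3 -c "
from st import *
o=get_obs();st(o)"
```

```text
t 12.85 pos [ 0.6128 -0.1144  0.0491] shelf x,y [-0.0844 -0.0883] z-yaw 98.68315176841492 tilt [0.0104 0.0026] F [-0.43 -0.02 -0.56] g 0.7023013749585669
```

Need 13.6 mm to reach −0.0708. I'll go 12 mm first.

Call:
play_rows(increments="0 -0.003 0 0;0 -0.003 0 0;0 -0.003 0 0;0 -0.002 0 0;0 -0.001 0 0;0 0 0 0")

```text
clock: 13.45
position: [0.625, -0.1127, 0.0491]
ee_rot: [0.538, -0.458, -0.535, -0.463]
ft_force: [-1.2, 1.3, 1.2]
grip_width: 0.697
```

```bash
python3 -c "
from st import *
o=get_obs();st(o)"
```

```text
t 13.45 pos [ 0.625  -0.1127  0.0491] shelf x,y [-0.072  -0.0885] z-yaw 98.66628456516708 tilt [0.0088 0.0025] F [-1.15  1.34  1.16] g 0.6973438719863797
```

Call:
play_rows(increments="0 -0.0012 0 0;0 0 0 0")

```text
clock: 13.65
position: [0.6262, -0.1127, 0.0491]
ee_rot: [0.538, -0.458, -0.535, -0.463]
ft_force: [0.1, -0.1, 0.7]
grip_width: 0.7
```

```bash
python3 -c "
from st import *
o=get_obs();st(o)"
```

```text
t 13.65 pos [ 0.6262 -0.1127  0.0491] shelf x,y [-0.0708 -0.0885] z-yaw 98.65763831932536 tilt [0.0086 0.0025] F [ 0.12 -0.13  0.75] g 0.699610590586412
```

Target reached. I'll retreat and measure again.

Call:
play_rows(increments="0 0.005 0 0;0 0.01 0 0;0 0.02 0 0;-0.02 0.02 0 0;-0.04 0.02 0 0;-0.04 0.02 0 0;-0.04 0.01 0 0;-0.03 0.01 0 0;-0.01 0 0 0;0 0 0 0;0 0 0 0")

```text
clock: 14.75
position: [0.5002, -0.1314, 0.2309]
ee_rot: [0.537, -0.457, -0.535, -0.465]
ft_force: [0.4, -0.8, -0.1]
grip_width: 0.703
```

```bash
python3 -c "
from st import *
o=get_obs();st(o);cv2.imwrite('pics/w9.png',camera('wrist')['img']);c=camera('scene');cv2.imwrite('pics/s9.png',cv2.resize(c['img'][170:290,230:410],None,fx=4.4,fy=4.4,interpolation=cv2.INTER_CUBIC));c=camera('top');cv2.imwrite('pics/t9.png',cv2.resize(c['img'][105:245,235:440],None,fx=3.9,fy=3.9,interpolation=cv2.INTER_CUBIC))"
```

```text
t 14.75 pos [ 0.5002 -0.1314  0.2309] shelf x,y [-0.1982 -0.088 ] z-yaw 98.64921975685509 tilt [0.0085 0.0064] F [ 0.41 -0.77 -0.13] g 0.7033110175885438
```

View pics/w9.png

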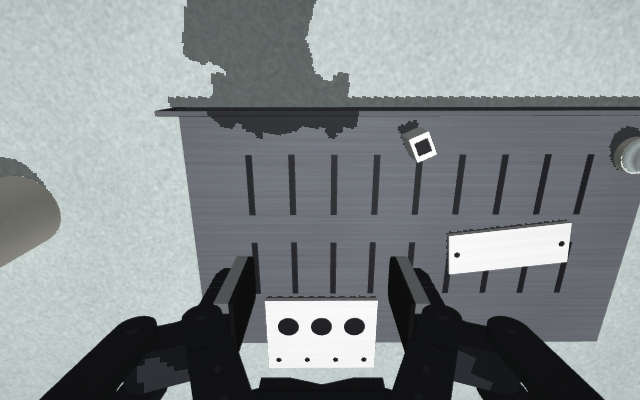

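View pics/s9.png

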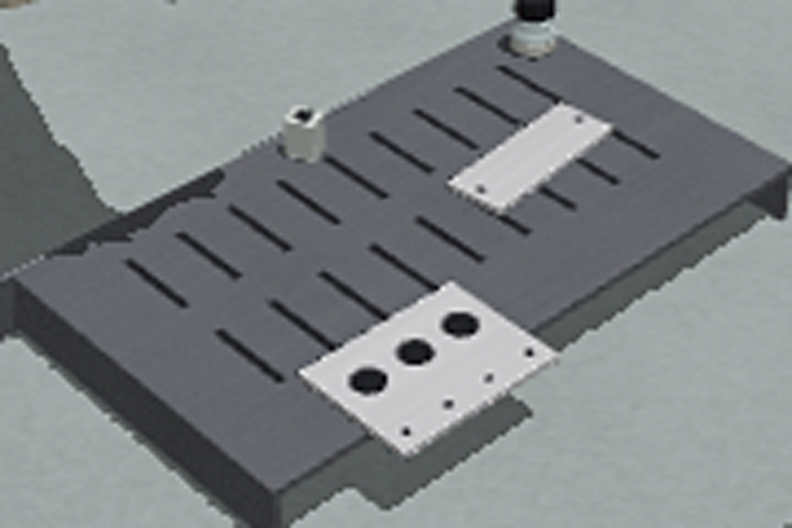

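View pics/t9.png

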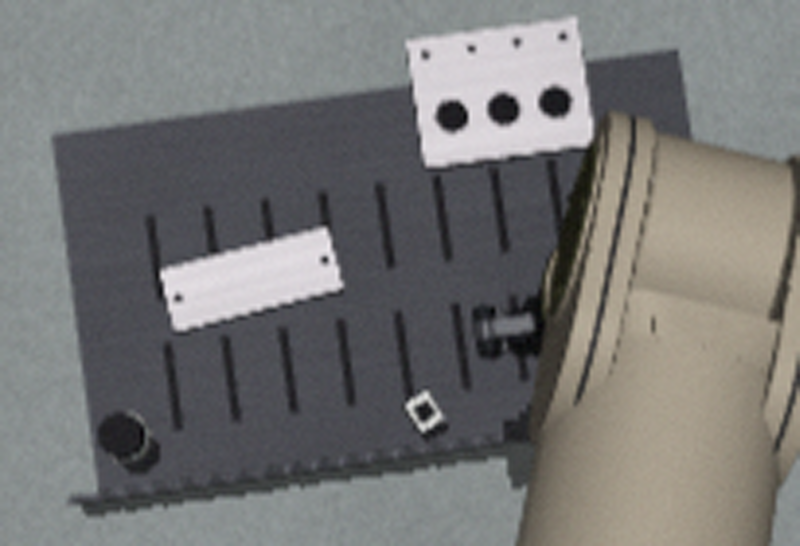

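The plate lies flat over the far edge, and the blank, jar and jack are where they were. Measuring now.

Run:
```python
from m3 import *
for _ in range(2): M("top",(f(409,39),f(576,18)),(f(426,167),f(585,147)),[(f(56,135),f(230,111)),(f(230,111),f(400,88)),(f(600,61),f(674,51))])
M("scene",(z(406,455),z(558,353)),(z(299,373),z(450,283)),[(z(275,489),z(360,438)),(z(565,325),z(785,170))])
o=get_obs()
M("wrist",((270,367),(374,367)),((266,299),(377,298)),[((455,342),(590,341)),((380,342),(396,342))],3,o)
M("wrist",((270,367),(374,367)),((266,299),(377,298)),[((455,342),(590,341))],2.5,get_obs())
```

```text
top edge ang 8.73 res 0.12 | front ang 8.47 res 0.41 d 30.19 | rear ang 8.78 res 0.46 d -59.66 -> via rear+90 30.34
top edge ang 8.74 res 0.13 | front ang 8.38 res 0.38 d 30.22 | rear ang 8.76 res 0.45 d -59.65 -> via rear+90 30.35
scene edge ang 8.49 res 0.22 | front ang 9.94 res 0.27 d 31.68 | rear ang 8.70 res 0.27 d -59.42 -> via rear+90 30.58
wrist edge ang 8.70 res 0.06 | front ang 8.27 res 0.07 d 29.43 | rear ang 8.56 res 0.04 d -60.34 -> via rear+90 29.66
wrist edge ang 8.60 res 0.06 | front ang 8.52 res 0.07 d 30.22 | rear ang 8.89 res 0.08 d -59.98 -> via rear+90 30.02
```

Overhang is 30 ± 0.5 mm in the top and wrist cameras and the plate is square within about 0.3°. Handing in.

```bash
python3 -c "
from workcell import workorder
print(workorder.hand_in())"
```

```text
the job is handed in; nothing more can be done
None
```

I slid the larger plate about 90 mm away from the robot, using both fingertips (gripper 70% open, held parallel to the shelf edge) against its rear side. It now sticks out about 30 mm past the far edge. The job was handed in at about 15 s on the robot clock.

| Camera | Overhang from front side | Overhang from rear side + 90 mm | Squareness to edge |
|---|---|---|---|
| Top | 30.2 mm | 30.3 mm | within about 0.4° |
| Wrist (two readings) | 29.4 and 30.2 mm | 29.7 and 30.0 mm | within about 0.4° |
| Scene | 31.7 mm | 30.6 mm | front side reads 1.5° off, rear side 0.2° |

- **Disagreement:** the scene camera's front-side reading is the outlier. I think it picks up the plate's lower front edge, so I did not rely on it.
- **Forces:** the highest logged force was about 39 N, from briefly touching the fingertips down on the shelf to find its height. Forces logged during the pushing were about 4 N or less.
- **Other objects:** the plate lies flat, and by eye the blank, jar and jack have not moved. I made no separate final check of the objects on the bench. The gripper was clear of everything, about 0.18 m above the shelf, when I handed in.

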